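Seal the lemon pan on the drinks counter

TASK

Take the oblong steel lid off the drip tray by its handle, set it on the pan's rim and let go, then press it down around the edge, one corner after another, until the seal is fully home and the lid lies flush on the rim all round. Leave the other things on the counter where they are.

Things in the scene. Friction and masses are not known exactly. Their poses are not given: they have to be found in the camera images.
- pan: oblong stainless food pan held fast in a black holder, 188 x 120 mm over its rim, long side along its x. Origin under its centre, on the counter (height 0), z up. The rigid steel rim's top is 100 mm above the origin; the rim is 14 mm wide round a mouth of 160 x 92 mm. A black rubber seal ring lies on the rim, 8 mm proud of it at first, so an unpressed lid rests 8 mm too high
- pan_rim (a point): centre of the pan's mouth, level with the steel rim's top, axes as the pan. The seal gives way separately at each corner (86 mm along x, 52 mm along y from here): 10 to 15 N on the lid over a corner sinks that corner 8 mm, until the lid's plate meets the rim; it stays where it was pressed. Pushing the lid down by its middle needs over 36 N
- lid_handle (a point): middle of the lid's handle, a black bar on two feet, 84 mm long along x, 18 mm wide along y, 18 mm thick; z is up. The upper face of the lid's plate is 23 mm below this point. This point is 136 mm above the pan's origin when the lid rests on the unpressed seal, 128 mm when fully seated
- lid_plug (a point): centre of the lid's underside, 46 mm below the handle's middle. The lid: stiff oblong steel plate 196 x 128 x 5 mm, long side along x, 0.2 to 0.5 kg; under it an 18 mm deep plug of 150 x 82 mm (lowest 6 mm: 144 x 76) that enters the pan's mouth, either way round. It starts on its plug on the flat drip tray (260 x 190 x 14 mm). Pressing one corner home rocks the opposite one up
- lid_corner_a (a point): point on the upper face of the lid's plate over the seal's corner, + 86 mm along the lid's x and + 52 mm along its y from the handle's middle; 105 mm above the pan's origin when seated, 113 mm when resting on the unpressed seal
- lid_corner_b (a point): point on the upper face of the lid's plate over the seal's corner, - 86 mm along the lid's x and + 52 mm along its y from the handle's middle; 105 mm above the pan's origin when seated, 113 mm when resting on the unpressed seal
- lid_corner_c (a point): point on the upper face of the lid's plate over the seal's corner, - 86 mm along the lid's x and - 52 mm along its y from the handle's middle; 105 mm above the pan's origin when seated, 113 mm when resting on the unpressed seal
- lid_corner_d (a point): point on the upper face of the lid's plate over the seal's corner, + 86 mm along the lid's x and - 52 mm along its y from the handle's middle; 105 mm above the pan's origin when seated, 113 mm when resting on the unpressed seal
- glass_mid: upturned beer glass, 66 mm wide, 140 mm tall, standing between pan and drip tray on the far side; origin under its centre; a bystander, leave it
- sign: small dark table sign, 45 x 36 mm, 66 mm tall, standing between pan and drip tray on the near side; origin under its centre; a bystander, leave it
- cup: white mug, 76 mm wide, 62 mm tall, beyond the task's things; origin under its centre; a bystander, leave it
- round_lid: round steel lid with a knob, 104 mm wide, 34 mm tall, belongs to something else; origin under its centre; a bystander, leave it
- jar: glass jar with steel cap, 70 mm wide, 110 mm tall, beyond the task's things; origin under its centre; a bystander, leave it
- glass_side0: upturned beer glass, 66 mm wide, 140 mm tall, on the glass tray at the left (+y); origin under its centre; a bystander, leave it
- glass_side1: upturned beer glass like glass_side0, beside it; origin under its centre; a bystander, leave it
- spoon: steel spoon lying at the right (-y) of the counter; origin under its middle; a bystander, leave it
There are look-alikes about, which are no part of the job. Leave any brown look-alike of the part that bears lid_handle alone.

How it is judged (in metres and radians):
On the way, in this order (a step that is already met when the one before it is completed fails the run):
1. the lid lies square on the pan, let go, still resting on the unpressed seal (x of lid_handle in the frame of pan between -0.008 and 0.008 m and y of lid_handle in the frame of pan between -0.008 and 0.008 m and angle between the x axis of lid_handle and the x axis of pan, either way round below 0.15 rad and z of lid_handle in the frame of pan between 0.1325 and 0.1395 m and contact force between the fingers and lid below 0.3 N and angle between lid_handle's own z axis and vertical below 0.06 rad), for 0.2 s.
2. part of the edge is home while another part still stands proud (z of any of lid_corner_a, lid_corner_b, lid_corner_c, lid_corner_d in the frame of pan below 0.1075 m and z of any of lid_corner_a, lid_corner_b, lid_corner_c, lid_corner_d in the frame of pan above 0.1105 m), for 0.05 s.
At the end, for the whole second after the job is handed in: The lid lies on the pan, centred within 8 mm and square within 0.15 rad, all four corners within 2 mm of the seated height (105 mm above the counter at its upper face), at rest and released (x of lid_handle in the frame of pan between -0.008 and 0.008 m and y of lid_handle in the frame of pan between -0.008 and 0.008 m and angle between the x axis of lid_handle and the x axis of pan, either way round below 0.15 rad and z of lid_corner_a in the frame of pan between 0.102 and 0.107 m and z of lid_corner_b in the frame of pan between 0.102 and 0.107 m and z of lid_corner_c in the frame of pan between 0.102 and 0.107 m and z of lid_corner_d in the frame of pan between 0.102 and 0.107 m and angle between lid_handle's own z axis and vertical below 0.03 rad and linear speed of lid below 0.02 m/s and contact force between the fingers and lid below 0.3 N); the robot touches nothing.
It fails at once if a bystander is shifted by more than 30 mm (distance of any of glass_mid, sign, cup, round_lid, jar, glass_side0, glass_side1, spoon from where it was at the start of the episode above 0.03 m).
It also fails if it takes over 61 s, if anything falls off the work surface, if the arm or the gripper's body presses on something with over 40 N, if the wrist force passes 120 N, or if a joint passes its speed limit or range.

ROBOT

A 6-joint arm with a two-finger parallel gripper is mounted at the origin on the work surface. World frame = base frame: x ahead of the robot, y to its left, z up, the work surface at z = 0. Lengths are in mm, angles in degrees, forces in N, time in s.
With the tool pointing down it reaches from about 350 to 850 mm from the base axis. Payload 8.1 kg.
Tool frame: the origin (TCP) lies between the finger pads; the fingertips stand 11 mm ahead of it and the grasp point (between the pads) lies 8 mm behind it; z points along the fingers, y is the line along which they close (so a half turn about z gives the same grasp; the last joint's range is limited). The gripper opens to 85 mm and grips with 20 to 120 N. Pads are 22 mm wide; open, the fingers measure 114 mm over their backs; the gripper's body (76 mm by 85 mm) begins 54 mm behind the grasp point. The pads swing forward as they close: fully open they stand 13 mm farther back than shut.
Start: joints at [-70.898, 7.471, 85.268, -0, 87.261, -4.893], TCP at [244.019, -548.143, 242.292] pointing down, gripper open.
Joint ranges: [-169.43, 169.43], [-51.17, 129.36], [1.28, 143.12], [-76.62, 256.62], [0, 156.53], [-152.29, 152.29]. Speed limits (degrees/s): [136.94, 136.94, 159.86, 180, 180, 180].

INTERFACE

Orientations are given as [roll, pitch, yaw] about the fixed x, y, z axes, in that order (R = Rz(yaw) Ry(pitch) Rx(roll)).
In Python, from bench import r, snapshot, get_calibration gives the robot as it stands.
- The arm moves only by the tool step_arm, never from a script. Its argument "rows" is a list of rows, each a list of 2 entries, a list of its own where there are three numbers: the shift along the tool's x, y, z in mm, then the turn about the tool's z in degrees. In form: [[[tx, ty, tz], yaw], ...]. A call has 1 to 12 rows; each row is the pose to reach, as a shift and turn from the pose commanded when the call began, along the tool's axes at that moment; what a row does not reach only later rows make up. A row lasts 1/10 s, in which the tool goes at most 50 mm and 8.59 degrees, less where a joint would pass 70% of its speed; a pose out of reach is approached as far as the arm can. A call with a gripper value outside its range is refused whole. "fingers" is the opening, from 0 (shut) to 1 (fully open), set as the call begins (left out, the last holds). The fingers move at their own pace and stop on an object; "squeeze" is the grip in N (left out, the last holds). Time passes only in rows, so rows that repeat a pose let the fingers close. It gives the time, the measured TCP pose, the force, the opening and the grip force at its end, in the units of the state.
- r.sense(): the state, without advancing time (a new reading comes with each control period).
- snapshot(name): name is "scene" or "top" or "wrist"; returns the picture (420x560x3 uint8, blue, green, red); there is no depth.
- get_calibration(name): a dict with "fovy" (degrees; the focal length in pixels is half the picture's height over the tangent of half this angle, whatever the lens; pixels are square), "cx", "cy" (the principal point, pixels), "eye" and "orientation" of the camera in the world. Camera axes: x right, y up, looking along -z (the intrinsics and any distortion apply to the point x, -y, -z); pixel columns grow to the right and rows downward; lengths in mm; the calibration is good to about 2 mm. A picture is of the moment at which its call begins: read the wrist's pose just before it. get_calibration takes no time and is no camera call; for the wrist camera it gives the pose at the moment of the call.
- r.hand_in(): hands the job in; it is judged then, once.
The state is a dict: "time": time; "joint_pos": joint angles; "qd": joint speeds; "joint_efforts": joint torques, N m; "tool_pos": TCP position; "tcp_rot": TCP orientation; "ft_force": force on the tool from outside, world axes, zero at the start; "wrist_torque": the same for the moment, N m; "finger_gap": finger opening in mm; "grip_force": force on a finger pad.
Only numpy, scipy, OpenCV 4.12 (cv2) and the standard library are available. Lean on these libraries where they do the work, as an engineer would, in place of code of your own. Each camera call takes 0.05 s, during which the arm holds its last target. There are 200 camera calls.

## Working session

There is one attempt and no reset: what is moved stays moved. The work goes in short steps, Python scripts to look and compute and a tool call to move; the robot and the scene stay as the last step left them, time stands still between calls to the robot, and variables do not carry over. Pictures are saved under pics/ and viewed, at most 10 in all, crops included, and the job is handed in when it is done.

Besides the shell and the picture viewer there is one more tool, called after "Emit:" by a JSON object that holds its "fn" and its "kwargs", one argument or row to a line. step_arm: Moves the arm, as the interface text tells. Its arguments: {"type":"object","properties":{"rows":{"type":"array"},"fingers":{"type":"number"},"squeeze":{"type":"number"}},"required":["rows"]}

```bash
mkdir -p pics; ls
python3 - <<'E'
from bench import r, snapshot, get_calibration
import cv2
for n in ("scene","top"):
    print(n,get_calibration(n)); cv2.imwrite(f"pics/{n}0.png",snapshot(n))
print(r.sense())
E
```

```text
pics
scene {'fovy': 57.59693906645052, 'cx': 281.4195081624918, 'cy': 208.1858991752794, 'eye': array([1254.05473583, -321.52918857,  737.49262718]), 'orientation': array([52.2647388 ,  0.26012823, 65.07387724])}
top {'fovy': 48.3309309147989, 'cx': 275.71329355197935, 'cy': 209.96271457597598, 'eye': array([ 397.20087012,   57.14414223, 1428.20306416]), 'orientation': array([  5.53761133,  -0.25431209, -88.81882289])}
{'time': 0.1, 'joint_pos': array([-7.08971191e+01,  7.51203673e+00,  8.53210842e+01, -1.38265530e-03,
        8.72619809e+01, -4.89354031e+00]), 'qd': array([ 0.01160242, -0.06772897, -0.12703646,  0.00750052, -0.07761458,
        0.01405818]), 'joint_efforts': array([ 2.09503902e-03, -5.70947349e+01, -5.01945484e+01, -3.93946380e-05,
        8.00235139e-03, -3.14122147e-06]), 'tool_pos': array([ 243.8630792 , -547.69816804,  241.35496837]), 'tcp_rot': array([-1.79905127e+02, -6.73669254e-03,  2.39964829e+01]), 'ft_force': array([-0.55875687,  0.27160834,  0.81507414]), 'wrist_torque': array([-0.03938902, -0.05170328, -0.03929497]), 'grip_force': 0.0, 'finger_gap': 85.86145390256652}
```

View pics/scene0.png

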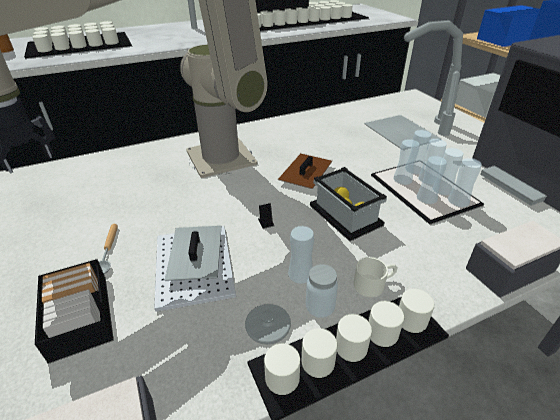

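View pics/top0.png

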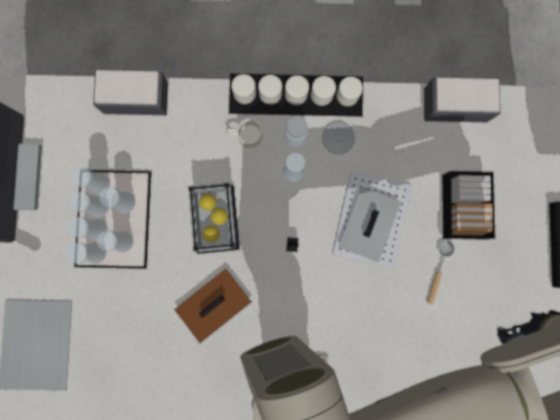

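The top view shows the steel lid on the white perforated tray, handle at about (371,223). The brown look-alike, with a black handle, lies at (213,305) and I leave it alone. The pan with its black seal is at (214,217). The steel lid fits the description by colour and by being on the drip tray, so I enlarge it and the pan to confirm.

```bash
cat > h.py <<'E'
import numpy as np, cv2
from scipy.spatial.transform import Rotation as R
from bench import r, snapshot, get_calibration
def pix2w(c,u,v,z):
    f=210/np.tan(np.radians(c["fovy"]/2))
    d=R.from_euler("xyz",c["orientation"],degrees=True).apply([(u-c["cx"])/f,-(v-c["cy"])/f,-1])
    e=np.array(c["eye"]); return e+d*(z-e[2])/d[2]
def w2pix(c,p):
    f=210/np.tan(np.radians(c["fovy"]/2))
    q=R.from_euler("xyz",c["orientation"],degrees=True).inv().apply(np.array(p)-c["eye"])
    return c["cx"]+f*q[0]/-q[2], c["cy"]-f*q[1]/-q[2]
E
python3 - <<'E'
import cv2,numpy as np
i=cv2.imread("pics/top0.png")
a=i[165:275,180:250]; b=i[165:275,330:415]
c=np.hstack([cv2.resize(x,None,fx=5,fy=5,interpolation=cv2.INTER_CUBIC) for x in (a,b)])
cv2.imwrite("pics/crop0.png",c); print(c.shape)
E
```

```text
(550, 775, 3)
```

View pics/crop0.png

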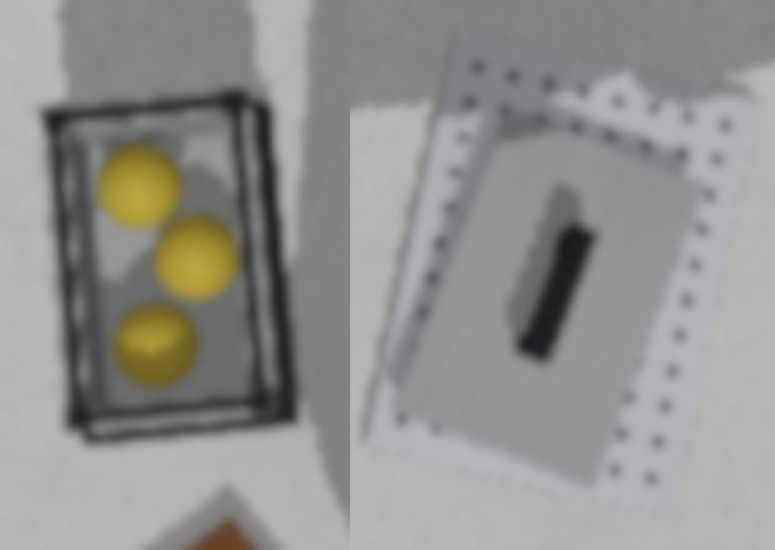

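The crop confirms the target: a grey steel lid with a black handle on the perforated tray, handle ends at crop (578,228) and (533,357). The pan's upper seal ring has its corners near crop (48,115), (243,97), (268,403) and (75,425).

Run:
```python
from h import *
c=get_calibration("top")
P=[pix2w(c,180+u/5,165+v/5,106) for u,v in [(48,115),(243,97),(268,403),(75,425)]]
for p in P: print(p.round(1))
print("sides",[np.linalg.norm(P[i]-P[i-1]).round() for i in range(4)],"c",np.mean(P,0))
a,b=[pix2w(c,330+(u-350)/5,165+v/5,69) for u,v in [(578,228),(533,357)]]
print(a,b,(a+b)/2,np.linalg.norm(a-b),np.degrees(np.arctan2(*(a-b)[1::-1])))
d=P[1]-P[2]; e=P[0]-P[3]; print([np.degrees(np.arctan2(x[1],x[0])) for x in (d,e)])
L=[pix2w(c,330+(u-350)/5,165+v/5,37) for u,v in [(705,190),(597,485),(388,395)]]
print(np.round(L,1), (L[0]+L[2])/2, np.linalg.norm(L[0]-L[1]))
for n,u,v in (("glass",294,172),("sign",292,245)): print(n,pix2w(c,u,v,0).round())
print(get_calibration("wrist"))
```

```text
[583.2 300.5 106. ]
[595.9 189.8 106. ]
[422.2 170.4 106. ]
[407.6 278.6 106. ]
sides [np.float64(177.0), np.float64(111.0), np.float64(175.0), np.float64(109.0)] c [502.20565456 234.81737316 106.        ]
[ 533.34450735 -237.83322967   69.        ] [ 457.50306723 -211.67474869   69.        ] [ 495.42378729 -224.75398918   69.        ] 80.2258696836321 -19.02983275567777
[np.float64(6.356166372135796), np.float64(7.117080031850677)]
[[ 561.  -320.9   37. ]
 [ 384.  -256.    37. ]
 [ 434.6 -131.9   37. ]] [ 497.80574289 -226.41429995   37.        ] 188.4858385725222
glass [655.  -0.   0.]
sign [430.   2.   0.]
{'fovy': 62.551906366350096, 'cx': 279.92111354090287, 'cy': 209.06044250704358, 'eye': array([ 310.24030793, -518.90526294,  372.89580675]), 'orientation': array([-16.46444367,   0.08131225, -65.96374056])}
```

Emit:
{"fn": "step_arm", "kwargs": {
  "rows": [
    [[361,-193,40],43],
    [[361,-193,40],43],
    [[361,-193,40],43],
    [[361,-193,40],43],
    [[361,-193,40],43],
    [[361,-193,40],43],
    [[361,-193,40],43],
    [[361,-193,40],43],
    [[361,-193,40],43],
    [[361,-193,40],43],
    [[361,-193,40],43],
    [[361,-193,40],43]
  ],
  "fingers": 1
}}

```text
time: 1.3
tool_pos: [494.8, -225.8, 202.2]
tcp_rot: [180.0, 0.0, -19.0]
ft_force: [1.0, -0.4, -0.4]
finger_gap: 85.4
grip_force: 0.0
```

Run:
```python
from h import *
s=r.sense(); c=get_calibration("wrist"); cv2.imwrite("pics/w1.png",snapshot("wrist")); print(s["time"],s["tool_pos"],s["tcp_rot"],s["qd"],c)
```

```text
1.3 [ 494.77476327 -225.77709665  202.16697453] [ 1.79980180e+02  2.44010705e-02 -1.90476271e+01] [-0.83736215 -0.17465239 -0.0674117   0.21115757 -0.0230754   0.15363524] {'fovy': 62.551906366350096, 'cx': 279.92111354090287, 'cy': 209.06044250704358, 'eye': array([ 563.43571993, -249.65829538,  333.69233052]), 'orientation': array([-1.64881861e+01, -2.47042823e-02, -1.09005861e+02])}
```

View pics/w1.png

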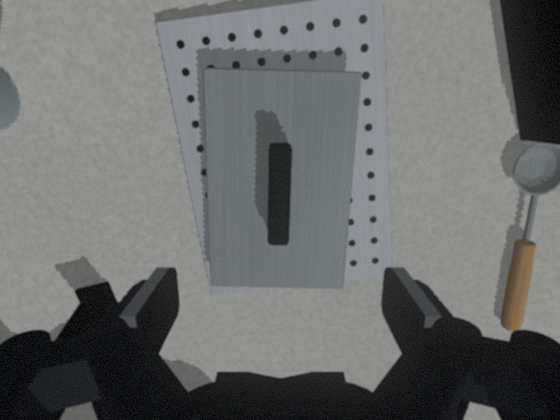

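The wrist view shows the handle running from (280,143) to (278,245), with plate corners at (205,69), (361,73), (344,289) and (211,287).

Run:
```python
from h import *
c={'fovy': 62.551906366350096, 'cx': 279.92, 'cy': 209.06, 'eye': np.array([ 563.43571993, -249.65829538,  333.69233052]), 'orientation': np.array([-16.4881861, -0.0247042823, -109.005861])}
L=[pix2w(c,u,v,37) for u,v in [(205,69),(361,73),(344,289),(211,287)]]
print(np.round(L,1),np.mean(L,0),[np.linalg.norm(L[i]-L[i-1]).round(1) for i in range(4)],[np.degrees(np.arctan2(*x[1::-1])) for x in (L[1]-L[2],L[0]-L[3])])
a,b=pix2w(c,280.5,144,69),pix2w(c,278.5,244,69)
print(a,b,(a+b)/2,np.linalg.norm(a-b),np.degrees(np.arctan2(*(b-a)[1::-1])))
```

```text
[[ 610.2 -202.6   37. ]
 [ 566.7 -319.7   37. ]
 [ 384.6 -253.3   37. ]
 [ 428.2 -133.3   37. ]] [ 497.43448668 -227.22294718   37.        ] [np.float64(194.8), np.float64(124.9), np.float64(193.9), np.float64(127.7)] [np.float64(-20.019717491606453), np.float64(-20.835688233138164)]
[ 537.70077584 -241.37877752   69.        ] [ 461.34717272 -213.37923804   69.        ] [ 499.52397428 -227.37900778   69.        ] 81.3255612953876 159.8615677669826
```

Emit:
{"fn": "step_arm", "kwargs": {
  "rows": [
    [[4,0,50],1.3],
    [[4,0,90],1.3],
    [[4,0,125],1.3],
    [[4,0,140],1.3],
    [[4,0,147],1.3],
    [[4,0,147],1.3],
    [[4,0,147],1.3]
  ]
}}

```text
time: 2.05
tool_pos: [500.4, -227.3, 57.4]
tcp_rot: [180.0, -0.2, -20.3]
ft_force: [1.0, -0.4, -0.3]
finger_gap: 84.9
grip_force: 0.0
```

Emit:
{"fn": "step_arm", "kwargs": {
  "rows": [
    [[0,0,0],0],
    [[0,0,0],0],
    [[0,0,0],0],
    [[0,0,0],0],
    [[0,0,0],0],
    [[0,0,0],0],
    [[0,0,0],0],
    [[0,0,0],0],
    [[0,0,0],0],
    [[0,0,0],0]
  ],
  "fingers": 0,
  "squeeze": 70
}}

```text
time: 3.05
tool_pos: [499.4, -226.5, 55.7]
tcp_rot: [180.0, -0.0, -20.3]
ft_force: [-0.2, 0.6, 5.8]
finger_gap: 16.6
grip_force: 69.6
```

Emit:
{"fn": "step_arm", "kwargs": {
  "rows": [
    [[0,0,-15],0],
    [[0,0,-40],0],
    [[0,0,-80],0],
    [[0,0,-120],0],
    [[0,0,-160],0],
    [[0,0,-180],0],
    [[0,0,-180],0]
  ]
}}

```text
time: 3.75
tool_pos: [500.7, -227.1, 239.8]
tcp_rot: [179.9, -0.4, -20.3]
ft_force: [-0.1, -0.9, -3.0]
finger_gap: 16.5
grip_force: 68.9
```

Emit:
{"fn": "step_arm", "kwargs": {
  "rows": [
    [[-10,-28,-180],-2],
    [[-26,-72,-180],-5],
    [[-40,-112,-180],-8],
    [[-55,-153,-180],-11],
    [[-69,-193,-180],-14],
    [[-84,-233,-180],-17],
    [[-98,-273,-180],-20],
    [[-113,-314,-180],-23],
    [[-127,-354,-180],-26],
    [[-142,-394,-180],-27],
    [[-151,-420,-180],-27],
    [[-156,-433,-180],-27]
  ]
}}

```text
time: 4.95
tool_pos: [501.8, 237.4, 412.2]
tcp_rot: [-180.0, 0.3, 6.9]
ft_force: [0.6, 0.1, -4.5]
finger_gap: 16.3
grip_force: 69.5
```

Emit:
{"fn": "step_arm", "kwargs": {
  "rows": [
    [[0,0,30],0],
    [[0,0,75],0],
    [[0,0,120],0],
    [[0,0,165],0],
    [[0,0,205],0],
    [[0,0,230],0],
    [[0,0,245],0],
    [[0,0,245],0],
    [[0,0,245],0]
  ]
}}

```text
time: 5.85
tool_pos: [503.4, 233.8, 171.0]
tcp_rot: [-180.0, -0.0, 6.7]
ft_force: [0.3, 0.5, -3.7]
finger_gap: 16.6
grip_force: 69.5
```

Run:
```python
from h import *
s=r.sense(); t=snapshot("top"); q=snapshot("scene"); cv2.imwrite("pics/top1.png",t); cv2.imwrite("pics/scene1.png",q)
print(s["time"],s["tool_pos"],s["tcp_rot"])
a=cv2.resize(t[150:270,150:250],None,fx=4,fy=4,interpolation=cv2.INTER_CUBIC)
b=cv2.resize(q[120:240,290:390],None,fx=4,fy=4,interpolation=cv2.INTER_CUBIC)
cv2.imwrite("pics/c1.png",np.hstack([a,b]))
```

```text
5.85 [503.43755125 233.80538391 170.99580814] [-1.79996863e+02 -2.66978670e-02  6.68144286e+00]
```

View pics/c1.png

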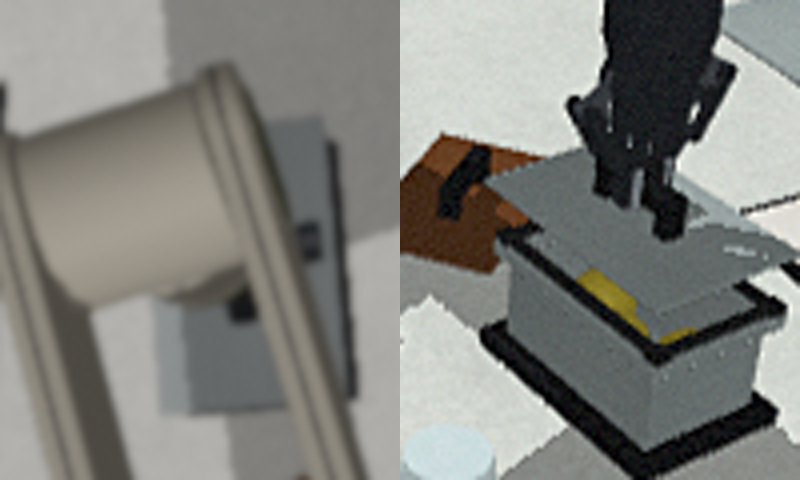

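In the crop the lid hovers above the pan. In the scene view its corners are at (485,180), (658,320) and (798,258), over seal corners at (500,240), (655,358) and (785,305). In the top view its corners are at (322,117), (340,408) and (160,412).

Run:
```python
from h import *
s=get_calibration("scene");t=get_calibration("top")
S=lambda u,v,z:pix2w(s,290+(u-400)/4,120+v/4,z).round(1)
T=lambda u,v,z:pix2w(t,150+u/4,150+v/4,z).round(1)
l=[S(485,180,152),S(658,320,152),S(798,258,152)]
p=[S(500,240,107),S(655,356,107),S(785,305,107)]
for n,a in (("lid",l),("pan",p)):
    print(n,*a,"c",(a[0]+a[2])/2,[np.linalg.norm(a[i]-a[i+1]).round(1) for i in (0,1)],np.degrees(np.arctan2(*(a[1]-a[0])[1::-1])))
a=[T(322,117,152),T(340,408,152),T(160,412,152)]
print(a,(a[0]+a[2])/2,[np.linalg.norm(a[i]-a[i+1]).round(1) for i in (0,1)])
# predicted scene pixels of model
def box(cx,cy,z,yaw,L,W,c):
    k=np.radians(yaw);X=np.array([np.cos(k),np.sin(k)]);Y=np.array([-X[1],X[0]])
    return [np.round(w2pix(c,[*(np.array([cx,cy])+sx*L/2*X+sy*W/2*Y),z]),1) for sx,sy in((-1,-1),(1,-1),(1,1),(-1,1))]
f=lambda P:[(400+(u-290)*4,(v-120)*4) for u,v in P]
print("lid model scene",np.round(f(box(502.5,233.5,152,6.7,196,128,s))))
print("pan model scene",np.round(f(box(502.5,234,108,6.7,188,120,s))))
g=lambda P:[((u-150)*4,(v-150)*4) for u,v in P]
print("lid model top",np.round(g(box(502.5,233.5,152,6.7,196,128,t))))
print("pan model top0crop",np.round([((u-180)*5,(v-165)*5) for u,v in box(502.5,234,108,6.7,188,120,t)]), np.round([((u-180)*5,(v-165)*5) for u,v in box(502.5,234,108,6.7,176,108,t)]))
```

```text
lid [416.6 161.1 152. ] [615.8 179.4 152. ] [596.8 304.7 152. ] c [506.7 232.9 152. ] [np.float64(200.0), np.float64(126.7)] 5.2488851651447455
pan [432.3 167.5 107. ] [600.1 193.4 107. ] [589.9 308.2 107. ] c [511.1  237.85 107.  ] [np.float64(169.8), np.float64(115.3)] 8.774384254480376
[array([603.4, 180.4, 152. ]), array([404.1, 162.2, 152. ]), array([398.8, 284.1, 152. ])] [501.1  232.25 152.  ] [np.float64(200.1), np.float64(122.0)]
lid model scene [[479. 178.]
 [653. 312.]
 [798. 253.]
 [616. 132.]]
pan model scene [[485. 230.]
 [647. 360.]
 [780. 304.]
 [610. 185.]]
lid model top [[346. 396.]
 [321. 112.]
 [135. 129.]
 [158. 414.]]
pan model top0crop [[280. 414.]
 [251.  85.]
 [ 40. 105.]
 [ 67. 434.]] [[268. 404.]
 [241.  96.]
 [ 52. 114.]
 [ 77. 423.]]
```

Emit:
{"fn": "step_arm", "kwargs": {
  "rows": [
    [[0.5,-2,6],0],
    [[0.5,-2,14],0],
    [[0.5,-2,20],0],
    [[0.5,-2,26],0],
    [[0.5,-2,31],0],
    [[0.5,-2,34],0],
    [[0.5,-2,34],0],
    [[0.5,-2,34],0]
  ]
}}

```text
time: 6.75
tool_pos: [503.4, 236.0, 136.4]
tcp_rot: [-180.0, -0.0, 6.7]
ft_force: [0.9, 0.1, -4.2]
finger_gap: 16.5
grip_force: 69.6
```

Emit:
{"fn": "step_arm", "kwargs": {
  "rows": [
    [[0,0,1],0],
    [[0,0,2],0],
    [[0,0,3],0],
    [[0,0,3],0],
    [[0,0,3],0]
  ]
}}

```text
time: 7.25
tool_pos: [503.3, 235.9, 133.3]
tcp_rot: [-180.0, 0.0, 6.7]
ft_force: [-0.3, -0.1, -2.9]
finger_gap: 16.4
grip_force: 69.6
```

Emit:
{"fn": "step_arm", "kwargs": {
  "rows": [
    [[0,0,0.5],0],
    [[0,0,1],0],
    [[0,0,1.5],0],
    [[0,0,1.5],0]
  ]
}}

```text
time: 7.65
tool_pos: [503.3, 236.0, 131.8]
tcp_rot: [180.0, 0.0, 6.7]
ft_force: [-0.1, 0.5, -3.1]
finger_gap: 16.7
grip_force: 69.6
```

Emit:
{"fn": "step_arm", "kwargs": {
  "rows": [
    [[0,0,0.5],0],
    [[0,0,1],0],
    [[0,0,1],0]
  ]
}}

```text
time: 7.95
tool_pos: [503.5, 236.0, 131.6]
tcp_rot: [-180.0, -0.0, 6.7]
ft_force: [-5.0, -2.4, 5.2]
finger_gap: 16.4
grip_force: 70.7
```

Emit:
{"fn": "step_arm", "kwargs": {
  "rows": [
    [[0,0,-0.5],0],
    [[0,0,-0.5],0],
    [[0,0,-0.5],0],
    [[0,0,-0.5],0],
    [[0,0,-0.5],0],
    [[0,0,-0.5],0],
    [[0,0,-0.5],0],
    [[0,0,-0.5],0]
  ],
  "fingers": 1
}}

```text
time: 8.75
tool_pos: [503.3, 236.0, 131.3]
tcp_rot: [-180.0, 0.0, 6.7]
ft_force: [0.3, 0.5, -0.3]
finger_gap: 85.7
grip_force: 0.0
```

Emit:
{"fn": "step_arm", "kwargs": {
  "rows": [
    [[0,0,-20],0],
    [[0,0,-60],0],
    [[0,0,-100],0],
    [[0,0,-130],0],
    [[0,0,-130],0],
    [[0,0,-130],0],
    [[0,0,-130],0]
  ]
}}

```text
time: 9.45
tool_pos: [502.7, 235.7, 259.7]
tcp_rot: [180.0, 0.1, 6.7]
ft_force: [-0.0, 0.2, 0.2]
finger_gap: 85.3
grip_force: 0.0
```

Run:
```python
from h import *
s=r.sense(); c=get_calibration("wrist"); w=snapshot("wrist"); q=snapshot("scene"); cv2.imwrite("pics/w2.png",w)
print(s["time"],s["tool_pos"],s["tcp_rot"],c)
a=cv2.resize(w,(400,300)); cv2.imwrite("pics/c2.png",w)
b=cv2.resize(q[120:240,290:390],None,fx=5,fy=5,interpolation=cv2.INTER_CUBIC); cv2.imwrite("pics/s2.png",b)
```

```text
9.45 [502.66848517 235.70893996 259.74708828] [1.79969702e+02 1.27562186e-01 6.69709568e+00] {'fovy': 62.551906366350096, 'cx': 279.92111354090287, 'cy': 209.06044250704358, 'eye': array([575.01101774, 243.86681149, 391.12927534]), 'orientation': array([-1.65951438e+01, -4.09545713e-02, -8.32641314e+01])}
```

View pics/c2.png

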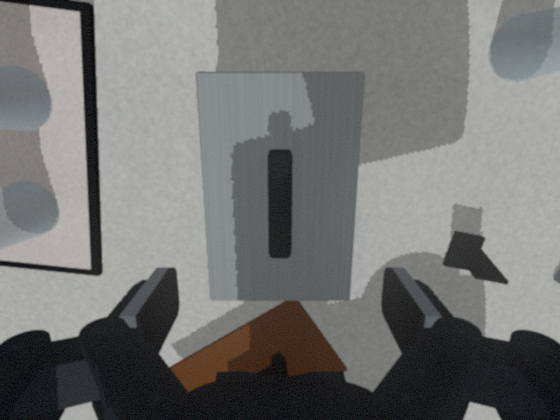

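View pics/s2.png

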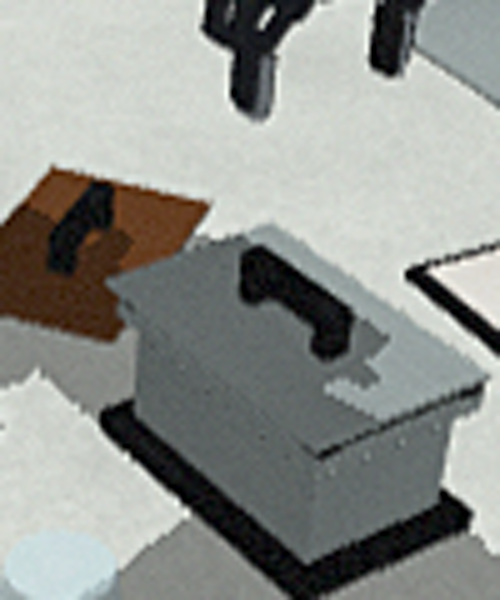

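The wrist view shows the lid resting square, corners at (197,72), (364,72), (350,299) and (211,299). The scene view shows it evenly on the rim.

Run:
```python
from h import *
c={'fovy': 62.551906366350096,'cx': 279.92, 'cy': 209.06,'eye':np.array([575.01101774, 243.86681149, 391.12927534]),'orientation':np.array([-16.5951438,-0.0409545713,-83.2641314])}
L=[pix2w(c,u,v,113) for u,v in [(197,72),(364,72),(350,299),(211,299)]]
print(np.round(L,1),np.mean(L,0),[np.linalg.norm(L[i]-L[i-1]).round(1) for i in range(4)],[np.degrees(np.arctan2(*x[1::-1])) for x in (L[1]-L[2],L[0]-L[3])])
```

```text
[[592.  308.4 113. ]
 [606.8 183.8 113. ]
 [415.4 160.6 113. ]
 [400.6 286.2 113. ]] [503.68358764 234.74706717 113.        ] [np.float64(192.7), np.float64(125.4), np.float64(192.8), np.float64(126.5)] [np.float64(6.929144567959468), np.float64(6.597553027194589)]
```

Emit:
{"fn": "step_arm", "kwargs": {
  "rows": [
    [[40,-24,20],0],
    [[75,-44,50],0],
    [[86,-51,80],0],
    [[86,-51,105],0],
    [[86,-51,120],0],
    [[86,-51,126],0],
    [[86,-51,126],0],
    [[86,-51,126],0],
    [[86,-51,126],0]
  ],
  "fingers": 0
}}

```text
time: 10.45
tool_pos: [583.8, 297.0, 137.5]
tcp_rot: [-179.9, -0.2, 6.7]
ft_force: [0.9, -0.1, -0.2]
finger_gap: -0.3
grip_force: 0.0
```

Emit:
{"fn": "step_arm", "kwargs": {
  "rows": [
    [[0,0,2],0],
    [[0,0,4],0],
    [[0,0,6],0],
    [[0,0,8],0],
    [[0,0,10],0],
    [[0,0,12],0],
    [[0,0,12],0]
  ]
}}

```text
time: 11.15
tool_pos: [582.8, 296.6, 123.7]
tcp_rot: [180.0, 0.0, 6.7]
ft_force: [-2.6, -1.0, 2.8]
finger_gap: -0.4
grip_force: 1.3
```

Emit:
{"fn": "step_arm", "kwargs": {
  "rows": [
    [[0,0,2],0],
    [[0,0,4],0],
    [[0,0,6],0],
    [[0,0,7],0],
    [[0,0,7],0],
    [[0,0,7],0]
  ]
}}

```text
time: 11.75
tool_pos: [583.2, 297.0, 117.9]
tcp_rot: [-180.0, -0.1, 6.7]
ft_force: [-4.2, -1.4, 10.0]
finger_gap: 0.1
grip_force: 4.8
```

Emit:
{"fn": "step_arm", "kwargs": {
  "rows": [
    [[0,0,1],0],
    [[0,0,2],0],
    [[0,0,3],0],
    [[0,0,3],0]
  ]
}}

```text
time: 12.15
tool_pos: [583.4, 297.1, 117.0]
tcp_rot: [-180.0, -0.1, 6.7]
ft_force: [-9.7, -3.3, 22.3]
finger_gap: 0.1
grip_force: 10.8
```

Emit:
{"fn": "step_arm", "kwargs": {
  "rows": [
    [[0,0,1],0],
    [[0,0,2],0],
    [[0,0,2],0]
  ]
}}

```text
time: 12.45
tool_pos: [584.0, 297.3, 116.7]
tcp_rot: [-179.9, -0.2, 6.7]
ft_force: [-12.6, -4.3, 31.0]
finger_gap: -0.0
grip_force: 14.8
```

Emit:
{"fn": "step_arm", "kwargs": {
  "rows": [
    [[0,0,-10],0],
    [[0,0,-30],0],
    [[0,40,-30],0],
    [[0,80,-30],0],
    [[0,104,-25],0],
    [[0,104,-18],0],
    [[0,104,-14],0],
    [[0,104,-11],0],
    [[0,104,-8],0],
    [[0,104,-6],0],
    [[0,104,-5],0],
    [[0,104,-5],0]
  ]
}}

```text
time: 13.65
tool_pos: [595.3, 194.3, 117.2]
tcp_rot: [180.0, -0.1, 6.8]
ft_force: [-0.3, -2.5, 6.0]
finger_gap: -0.2
grip_force: 3.0
```

Emit:
{"fn": "step_arm", "kwargs": {
  "rows": [
    [[0,0,1],0],
    [[0,0,2],0],
    [[0,0,3],0],
    [[0,0,4],0],
    [[0,0,5],0],
    [[0,0,5],0],
    [[0,0,5],0]
  ]
}}

```text
time: 14.35
tool_pos: [595.8, 194.6, 116.2]
tcp_rot: [180.0, -0.2, 6.8]
ft_force: [-13.9, -6.1, 30.9]
finger_gap: 0.3
grip_force: 15.2
```

Emit:
{"fn": "step_arm", "kwargs": {
  "rows": [
    [[0,0,-15],0],
    [[0,0,-40],0],
    [[-40,0,-45],0],
    [[-85,0,-45],0],
    [[-130,0,-45],0],
    [[-165,0,-42],0],
    [[-172,0,-36],0],
    [[-172,0,-30],0],
    [[-172,0,-25],0],
    [[-172,0,-20],0],
    [[-172,0,-16],0],
    [[-172,0,-16],0]
  ]
}}

```text
time: 15.55
tool_pos: [424.1, 173.1, 126.3]
tcp_rot: [180.0, 0.1, 6.7]
ft_force: [-0.4, -0.7, 0.1]
finger_gap: 0.0
grip_force: 0.0
```

Emit:
{"fn": "step_arm", "kwargs": {
  "rows": [
    [[0,0,2],0],
    [[0,0,4],0],
    [[0,0,6],0],
    [[0,0,8],0],
    [[0,0,10],0],
    [[0,0,12],0],
    [[0,0,12],0]
  ]
}}

```text
time: 16.25
tool_pos: [424.6, 173.1, 116.6]
tcp_rot: [180.0, -0.0, 6.7]
ft_force: [-4.6, -1.9, 9.3]
finger_gap: -0.1
grip_force: 5.0
```

Emit:
{"fn": "step_arm", "kwargs": {
  "rows": [
    [[0,0,1],0],
    [[0,0,3],0],
    [[0,0,5],0],
    [[0,0,5],0]
  ]
}}

```text
time: 16.65
tool_pos: [424.8, 173.4, 115.8]
tcp_rot: [180.0, -0.0, 6.7]
ft_force: [-26.9, -8.4, 52.8]
finger_gap: -0.1
grip_force: 26.4
```

Emit:
{"fn": "step_arm", "kwargs": {
  "rows": [
    [[0,0,-10],0],
    [[0,0,-30],0],
    [[0,-40,-30],0],
    [[0,-80,-30],0],
    [[0,-104,-26],0],
    [[0,-104,-20],0],
    [[0,-104,-16],0],
    [[0,-104,-13],0],
    [[0,-104,-10],0],
    [[0,-104,-7],0],
    [[0,-104,-5],0],
    [[0,-104,-5],0]
  ]
}}

```text
time: 17.85
tool_pos: [412.1, 276.1, 116.1]
tcp_rot: [-179.9, 0.0, 6.6]
ft_force: [-4.8, 1.1, 7.4]
finger_gap: 0.2
grip_force: 3.5
```

Emit:
{"fn": "step_arm", "kwargs": {
  "rows": [
    [[0,0,1],0],
    [[0,0,2],0],
    [[0,0,3],0],
    [[0,0,4],0],
    [[0,0,5],0],
    [[0,0,5],0]
  ]
}}

```text
time: 18.45
tool_pos: [412.3, 276.3, 115.8]
tcp_rot: [-179.9, -0.0, 6.6]
ft_force: [-24.3, -10.0, 50.3]
finger_gap: -0.2
grip_force: 25.1
```

Emit:
{"fn": "step_arm", "kwargs": {
  "rows": [
    [[0,0,-15],0],
    [[0,0,-40],0],
    [[45,0,-45],0],
    [[90,0,-45],0],
    [[135,0,-42],0],
    [[165,0,-35],0],
    [[172,0,-25],0],
    [[172,0,-18],0],
    [[172,0,-12],0],
    [[172,0,-7],0],
    [[172,0,-7],0],
    [[172,0,-7],0]
  ]
}}

```text
time: 19.65
tool_pos: [582.4, 296.8, 117.8]
tcp_rot: [-180.0, -0.0, 6.7]
ft_force: [0.1, 0.8, 0.2]
finger_gap: -0.2
grip_force: 0.0
```

Emit:
{"fn": "step_arm", "kwargs": {
  "rows": [
    [[0,0,2],0],
    [[0,0,4],0],
    [[0,0,5],0],
    [[0,0,5],0]
  ]
}}

```text
time: 20.05
tool_pos: [583.0, 297.1, 116.0]
tcp_rot: [-180.0, -0.1, 6.7]
ft_force: [-11.8, -4.4, 21.5]
finger_gap: -0.1
grip_force: 10.5
```

Emit:
{"fn": "step_arm", "kwargs": {
  "rows": [
    [[0,0,-10],0],
    [[0,0,-30],0],
    [[0,40,-30],0],
    [[0,80,-30],0],
    [[0,104,-22],0],
    [[0,104,-14],0],
    [[0,104,-8],0],
    [[0,104,-5],0],
    [[0,104,-5],0],
    [[0,104,-2],0],
    [[0,104,0],0],
    [[0,104,0],0]
  ]
}}

```text
time: 21.25
tool_pos: [595.2, 194.6, 116.0]
tcp_rot: [-180.0, -0.1, 6.8]
ft_force: [-12.1, -1.6, 22.9]
finger_gap: -0.3
grip_force: 11.2
```

Emit:
{"fn": "step_arm", "kwargs": {
  "rows": [
    [[0,0,-15],0],
    [[-30,-20,-50],0],
    [[-86,-53,-100],0],
    [[-86,-53,-145],0],
    [[-86,-53,-145],0],
    [[-86,-53,-145],0],
    [[-86,-53,-145],0],
    [[-86,-53,-145],0]
  ]
}}

```text
time: 22.05
tool_pos: [502.9, 235.8, 255.8]
tcp_rot: [180.0, 0.1, 6.7]
ft_force: [-0.5, -0.5, -0.2]
finger_gap: 0.2
grip_force: 0.0
```

Run:
```python
from h import *
s=r.sense(); print(s["time"],s["tool_pos"],s["ft_force"],get_calibration("wrist"))
w=snapshot("wrist"); q=snapshot("scene")
b=cv2.resize(q[130:240,300:390],None,fx=4.6,fy=4.6,interpolation=cv2.INTER_CUBIC)
a=cv2.resize(w[30:330,160:400],None,fx=1.6,fy=1.6,interpolation=cv2.INTER_CUBIC)
H=max(a.shape[0],b.shape[0]); p=lambda x:cv2.copyMakeBorder(x,0,H-x.shape[0],0,0,cv2.BORDER_CONSTANT)
o=np.hstack([p(a),p(b)]); print(o.shape); cv2.imwrite("pics/f.png",o)
```

```text
22.05 [502.94188889 235.76758101 255.75686137] [-0.47367894 -0.50035483 -0.20864902] {'fovy': 62.551906366350096, 'cx': 279.92111354090287, 'cy': 209.06044250704358, 'eye': array([575.25477106, 243.90886549, 387.12139003]), 'orientation': array([-1.65934367e+01, -4.48661703e-02, -8.32608577e+01])}
(506, 798, 3)
```

View pics/f.png

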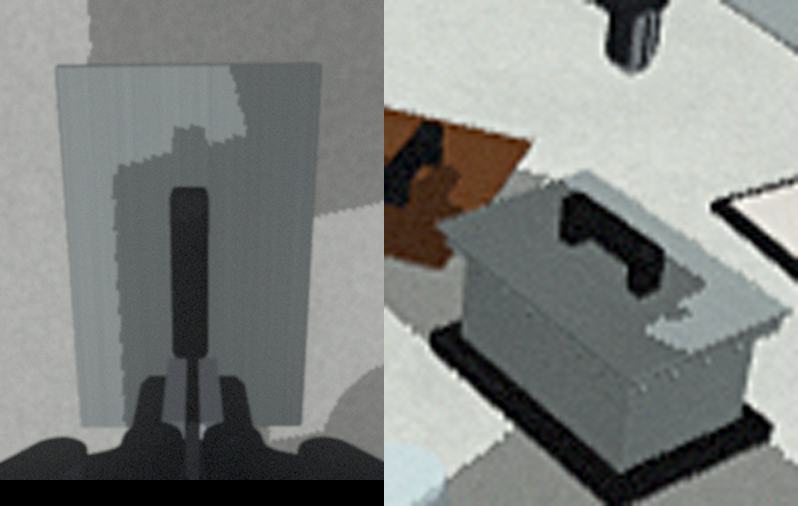

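The picture shows the lid flush all round, with no seal gap showing and the lid square and centred. The fingers are well clear.

```bash
python3 -c "
from bench import r
print(r.hand_in())"
```

```text
the job is handed in; nothing more can be done
None
```

The lid is on the pan and pressed home at all four corners, about 22 s into the 61 s limit. The last pictures show it flush, square and released, and I never reached for any of the other things. I handed the job in, but no verdict came back.

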